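# Spread salvaged relays in the drying tray

## Task

The washed relays lie heaped in one end of the drying tray: take the rake from its dish and rake them, never touching them with the gripper, into one flat layer inside the tray with at least two relays in each marked third of its length and none lying or leaning on another. Only then stand the rake upright in its dish again and let go of it, and last push the toggle lever fully over to start the dryer. Leave the reel, the jar and the multimeter where they are.

Things in the scene. Friction and masses are not known exactly. Their poses are not given: they have to be found in the camera images.
- tray: Fixed drying unit, 162 (x) x 332 (y) x 58 mm, a shallow open metal tray on a white base. Tray floor 34 mm above the bench, 150 mm (x) by 320 mm (y, the long way) inside; walls 6 mm thick, 24 mm high above the floor. Origin: centre of the underside, on the bench. Black marks on the long walls at y = +53 and -53 mm part it into thirds. Perforated floor panels are flush.
- rake_grip (a point): Loose hand rake standing on its tines in the dish. Point on its axis, 105 mm above the tine tips; z up along it. 140 mm high; wooden handle 26 (x) x 18 (y) mm in section from 44 mm up to the top; steel head 44 mm wide (x), 20 deep (y), 44 high: three tines 8 mm wide, 30 mm long, 10 mm gaps. It rakes along its y, either way. About 0.2 kg, mostly in the head; stands by itself.
- dish: Fixed square grey dish, the rake's holder, 110 x 110 x 22 mm, walls and floor 5 mm thick (inside 100 x 100 mm). Origin: centre of the underside, on the bench. It stands beyond one end of the tray, the switch beyond the other.
- switch_tip (a point): Centre of the black ball, 26 mm across, atop the dryer's toggle lever: 10 mm thick, 70 mm from pivot to ball centre, pivot 22 mm above the bench along the base's y. Off, it leans 0.5 rad to the base's -x (the robot's side), the ball 83 mm up; on, as far to +x. Push the ball about 65 mm over; it takes about 1 N and stays where it is left.
- switch_base: Fixed grey block of the toggle lever, 70 (x) x 50 (y) x 25 mm; origin at the centre of its underside, on the bench, under the pivot; its x axis is the direction in which the lever is pushed to switch on.
- switch (a joint): Angle of the toggle lever: 0 off (at the start 0 to 0.15), 1.0 fully on.
- relay0_center (a point): One of eight equal loose dark-blue relays (blocks 26 x 22 x 20 mm with a black seam, about 20 g; 20 mm is the height as they lie at the start); its centre. At the start six lie on the tray floor in one end third, in about three columns (40 mm apart along the tray's x) and two rows (36 mm apart), two more on top of any of these; 30 mm or more is free between them and the end wall.
- relay1_center (a point): Centre of another relay, just like relay0.
- relay2_center (a point): Centre of another relay, just like relay0.
- relay3_center (a point): Centre of another relay, just like relay0.
- relay4_center (a point): Centre of another relay, just like relay0.
- relay5_center (a point): Centre of another relay, just like relay0.
- relay6_center (a point): Centre of another relay, just like relay0.
- relay7_center (a point): Centre of another relay, just like relay0.
- solder_reel: Bystander: loose solder reel standing on its flange, 54 mm across, 44 mm high; origin at the centre of its underside.
- flux_jar: Bystander: loose amber flux jar, 52 mm across, 60 mm high; origin at the centre of its underside.
- multimeter: Bystander: loose grey multimeter lying flat, 85 (x) x 160 (y) x 34 mm; origin at the centre of its underside.

How it is judged:
By the outcome, as a careful person would: the job done as asked, in the order asked, and still so for the second after the job is handed in, with the robot touching nothing.
It also fails if it takes over 61 s, if anything falls off the work surface, if the arm or the gripper's body presses on something with over 40 N, if the wrist force passes 120 N, or if a joint passes its speed limit or range.

## Robot

A 7-joint arm with a two-finger parallel gripper is mounted at the origin on the work surface. World frame = base frame: x ahead of the robot, y to its left, z up, the work surface at z = 0. Lengths are in m, angles in rad, forces in N, time in s.
With the tool pointing down it reaches from about 0.4 to 0.875 m from the base axis. Payload 19.3 kg.
Tool frame: the origin (TCP) lies at the very end of the fingers, on their centre line; the grasp point (between the pads) lies 19 mm behind it; z points along the fingers, y is the line along which they close (so a half turn about z gives the same grasp; the last joint's range is limited). The gripper opens to 85 mm and grips with 20 to 120 N. Pads are 22 mm wide; open, the fingers measure 114 mm over their backs; the gripper's body (76 mm by 85 mm) begins 54 mm behind the grasp point. The pads swing forward as they close: fully open they stand 13 mm farther back than shut.
Start: joints at [-1.411, 0.521, -0.036, 1.599, 0.021, 1.021, -0.113], TCP at [0.142, 0.609, 0.231] pointing down, gripper open.
Joint ranges: [-2.91, 2.91], [-0.3, 2.13], [-1.5, 1.42], [0.17, 2.43], [-1.26, 4.41], [0.16, 1.93], [-2.52, 2.52]. Speed limits (rad/s): [1.89, 1.89, 2.39, 2.39, 3.01, 3.01, 3.01].

## Interface

Orientations are given as [roll, pitch, yaw] about the fixed x, y, z axes, in that order (R = Rz(yaw) Ry(pitch) Rx(roll)).
In Python, from workcell import bot gives the robot as it stands.
- The arm moves only by the tool jog_arm, never from a script. Its argument "motion" is a list of rows, each a list of 5 numbers: the shift along the tool's x, y, z scaled (see below), then the turn about the tool's z scaled (see below), then the opening, from 0 (shut) to 1 (fully open). A call has 1 to 12 rows; each row shifts and turns the commanded pose from where the row before left it, along the tool's axes as they then stand; what a row does not reach is not made up. The controller multiplies each number of a shift by 30 mm and each number of a turn by 0.08 rad. A row lasts 1/10 s, in which the tool goes at most 50 mm and 8.59 degrees, less where a joint would pass 70% of its speed; a pose out of reach is approached as far as the arm can. A call with a number of a shift or a turn outside -1 to 1 is refused whole. A call with a gripper value outside its range is refused whole. The fingers move at their own pace and stop on an object; "newtons" is the grip in N (left out, the last holds). Time passes only in rows, so rows that do not move let the fingers close. It gives the time, the measured TCP pose, the force, the opening and the grip force at its end, in the units of the state.
- bot.observe(): the state, without advancing time (a new reading comes with each control period).
- bot.grab_frame(name): name is "scene" or "top" or "wrist"; returns a dict with "pixels" (480x640x3 uint8, red, green, blue), "fovy" (degrees; the focal length in pixels is half the picture's height over the tangent of half this angle, whatever the lens; pixels are square), "cx", "cy" (the principal point, pixels), "rvec" (rotation vector, rad) and "tvec" (3), from world to camera coordinates, as OpenCV has them; the wrist camera has in their place "mount" (4x4, takes a point from camera to tool coordinates, whose origin is the TCP and whose axes are the flange's). Camera axes: x right, y down, z forward; pixel columns grow to the right and rows downward; lengths in m; the calibration is good to about 2 mm. A picture is of the moment at which its call begins: read the wrist's pose just before it. There is no depth.
- bot.job_done(): hands the job in; it is judged then, once.
The state is a dict: "clock": time; "qpos": joint angles; "qd": joint speeds; "joint_efforts": joint torques, N m; "position": TCP position; "tool_rot": TCP orientation; "force": force on the tool from outside, world axes, zero at the start; "moment": the same for the moment, N m; "grip_width": finger opening in m; "finger_force": force on a finger pad.
Only numpy, scipy, OpenCV 4.12 (cv2) and the standard library are available. Lean on these libraries where they do the work, as an engineer would, in place of code of your own. Each camera call takes 0.05 s, during which the arm holds its last target. There are 200 camera calls.

## Working session

There is one attempt and no reset: what is moved stays moved. The work goes in short steps, Python scripts to look and compute and a tool call to move; the robot and the scene stay as the last step left them, time stands still between calls to the robot, and variables do not carry over. Pictures are saved under pics/ and viewed, at most 10 in all, crops included, and the job is handed in when it is done.

Besides the shell and the picture viewer there is one more tool, called as name([rows], argument=value, ...), one row to a line, values as JSON. jog_arm: Moves the arm, as the interface text tells. Shifts and turns lie within -1 to 1; 1 stands for 30 mm of shift or 0.08 rad of turn. Its arguments: {"type":"object","properties":{"motion":{"type":"array","items":{"type":"array","items":{"type":"number"}}},"newtons":{"type":"number"}},"required":["motion"]}

```bash
mkdir -p pics; ls; cat > h.py <<'E'
import numpy as np, cv2
from workcell import bot
def cam(n):
    s=bot.observe(); f=bot.grab_frame(n); im=np.array(f["pixels"])
    h=im.shape[0]; F=h/2/np.tan(np.radians(f["fovy"])/2)
    if "rvec" in f and f["rvec"] is not None:
        R=cv2.Rodrigues(np.array(f["rvec"],float))[0]; t=np.array(f["tvec"],float)
    else:
        M=np.array(f["mount"]); r,p,y=s["tool_rot"]
        from scipy.spatial.transform import Rotation as Ro
        T=np.eye(4); T[:3,:3]=Ro.from_euler('xyz',[r,p,y]).as_matrix(); T[:3,3]=s["position"]
        W=np.linalg.inv(T@M); R=W[:3,:3]; t=W[:3,3]
    return im,dict(F=F,cx=f["cx"],cy=f["cy"],R=R,t=t)
def ray(c,u,v,z):
    d=c["R"].T@np.array([(u-c["cx"])/c["F"],(v-c["cy"])/c["F"],1]); o=-c["R"].T@c["t"]
    return o+d*(z-o[2])/d[2]
def proj(c,p):
    q=c["R"]@np.array(p)+c["t"]; return c["F"]*q[0]/q[2]+c["cx"],c["F"]*q[1]/q[2]+c["cy"]
def save(im,n): cv2.imwrite("pics/"+n,cv2.cvtColor(im,cv2.COLOR_RGB2BGR))
E
python3 - <<'E'
from h import *
print(bot.observe())
for n in("top","scene"):
    im,c=cam(n); save(im,n+"0.png"); print(n,c, -c["R"].T@c["t"])
E
```

```text
pics
{'clock': 0.0, 'qpos': array([-1.41118325,  0.52202315, -0.03630593,  1.60002191,  0.02117103,
        1.02110428, -0.11278986]), 'qd': array([ 0.00046732, -0.00171455,  0.00079376,  0.00055659,  0.00162915,
       -0.00019789,  0.00019048]), 'joint_efforts': array([ 2.64648290e-03, -9.27086449e+01,  1.98156461e+00, -3.69929123e+01,
        1.80729985e-02,  8.22419330e-03, -1.10680890e-05]), 'position': array([0.14233388, 0.60821657, 0.2307153 ]), 'tool_rot': array([-3.14042200e+00,  7.06806849e-05,  2.91174627e+00]), 'force': array([-0.92042628,  0.50887869,  0.59558854]), 'moment': array([-0.02678557,  0.01772105,  0.00469058]), 'finger_force': 0.0, 'grip_width': 0.08536188291648314}
top {'F': np.float64(582.2862584141596), 'cx': 317.95722208128535, 'cy': 235.48952429861538, 'R': array([[-0.01496704, -0.99979251, -0.01381747],
       [-0.99882083,  0.01558793, -0.04597792],
       [ 0.04618376,  0.01311302, -0.99884689]]), 't': array([0.01629962, 0.53517523, 1.39046224])} [ 0.47057134 -0.0102792   1.41369034]
scene {'F': np.float64(463.16633287447854), 'cx': 322.3383168515446, 'cy': 234.42241192143504, 'R': array([[-0.16338899,  0.98651676, -0.00941906],
       [ 0.839256  ,  0.13396791, -0.52697435],
       [-0.51860718, -0.09400681, -0.84982899]]), 't': array([ 0.0755997 , -0.40786283,  1.24646702])} [1.00108023 0.09723654 0.84506264]
```

View pics/top0.png

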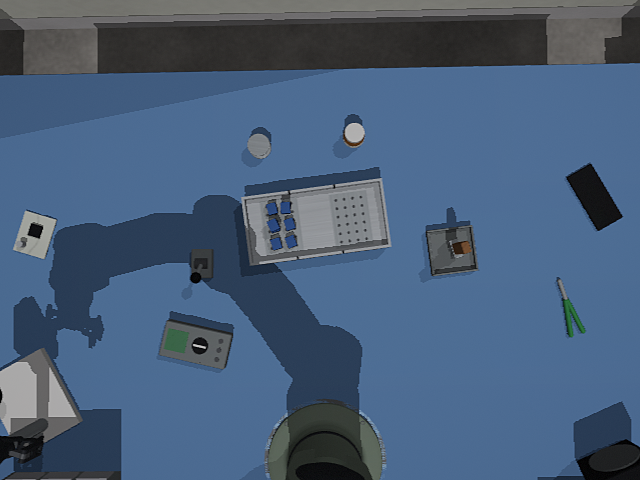

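View pics/scene0.png

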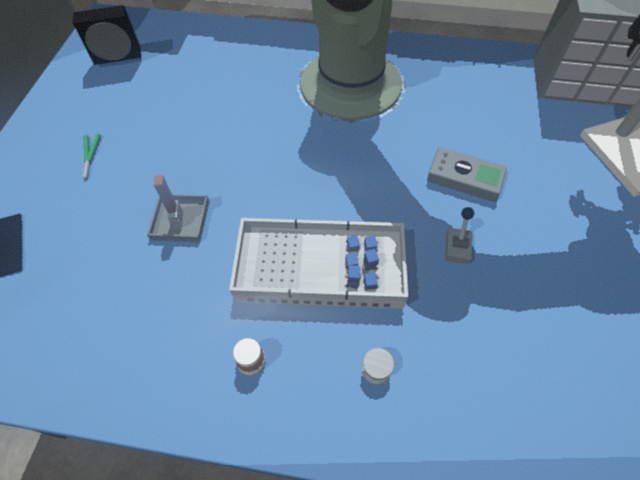

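The top view shows the tray (corners about 242,198 / 382,180 / 390,245 / 248,263), with relays at its left (+y) end. The dish is at (452,250) with the rake top at (460,247), and the switch is at (201,265) with its ball at (195,278). Next I measure these.

```bash
python3 - <<'E'
from h import *
def rgb(p): return cv2.cvtColor(cv2.imread(p),cv2.COLOR_BGR2RGB)
im,c=cam("top"); hsv=cv2.cvtColor(im,cv2.COLOR_RGB2HSV)
# tray/dish rim: non blue contours
nb=((hsv[...,1]<90)&(hsv[...,2]>60)).astype(np.uint8)
cs,_=cv2.findContours(nb[170:300,150:500].copy(),cv2.RETR_EXTERNAL,cv2.CHAIN_APPROX_NONE)
for k in cs:
    if cv2.contourArea(k)>200:
        r=cv2.minAreaRect(k+np.array([150,170])); b=cv2.boxPoints(r); 
        z=.058 if cv2.contourArea(k)>5000 else .022
        P=np.array([ray(c,*q,z)[:2] for q in b]); print(cv2.contourArea(k),np.round(b),P.round(3).tolist(),P.mean(0).round(3),[np.linalg.norm(P[i]-P[i-1]).round(3) for i in(0,1)])
# relays
m=((hsv[...,0]>105)&(hsv[...,0]<125)&(hsv[...,1]>120)).astype(np.uint8)
roi=np.zeros_like(m); roi[195:255,255:300]=1
n,l,s,ce=cv2.connectedComponentsWithStats(m*roi)
for i in range(1,n):
    if s[i,4]>15: print("relay",ce[i].round(1),s[i,4],[ray(c,*ce[i],z)[:2].round(3).tolist() for z in(.054,.074)])
# rake wood
w=((hsv[...,0]<20)&(hsv[...,1]>90)).astype(np.uint8); roi[:]=0; roi[220:280,425:480]=1
n,l,s,ce=cv2.connectedComponentsWithStats(w*roi)
for i in range(1,n): print("wood",s[i],ce[i])
for (u,v,z) in((196,277.5,.083),(201,262,.025),(259,146,.044),(354,134,.06),(196,345,.034)): print(u,v,ray(c,u,v,z).round(3))
a=cv2.resize(im[185:270,230:400],None,fx=4,fy=4,interpolation=cv2.INTER_CUBIC)[:, :680]
d=cv2.resize(im[220:280,420:485],None,fx=4,fy=4,interpolation=cv2.INTER_CUBIC)
ims,_=cam("scene")
e=cv2.resize(ims[210:310,330:480],None,fx=3,fy=3,interpolation=cv2.INTER_CUBIC)
out=np.zeros((340+300,800,3),np.uint8)[:600]; A=cv2.resize(im[185:270,230:330],None,fx=4,fy=4,interpolation=cv2.INTER_CUBIC)
f=cv2.resize(ims[165:250,140:220],None,fx=3,fy=3,interpolation=cv2.INTER_CUBIC)
out[:A.shape[0],:400]=A[:340]; out[:240,400:660]=d; out[300:600,:450]=e if False else e
out[300:555,460:700]=f
g=cv2.resize(im[240:290,180:220],None,fx=3.4,fy=3.4); out[:170,664:800]=g
save(out,"crop0.png")
E
```

```text
417.0 [[191. 249.]
 [210. 249.]
 [210. 276.]
 [191. 276.]] [[0.507, 0.313], [0.507, 0.267], [0.442, 0.268], [0.443, 0.313]] [0.475 0.29 ] [np.float64(0.065), np.float64(0.046)]
1860.0 [[426. 230.]
 [472. 224.]
 [478. 270.]
 [432. 276.]] [[0.543, -0.251], [0.556, -0.361], [0.447, -0.372], [0.434, -0.263]] [ 0.495 -0.312] [np.float64(0.11), np.float64(0.111)]
9748.0 [[240. 196.]
 [382. 177.]
 [391. 247.]
 [249. 266.]] [[0.628, 0.189], [0.667, -0.144], [0.505, -0.163], [0.465, 0.169]] [0.566 0.013] [np.float64(0.164), np.float64(0.336)]
relay [271.7 208.3] 108 [[0.599, 0.115], [0.597, 0.113]]
relay [285.3 207.5] 112 [[0.6, 0.083], [0.598, 0.082]]
relay [273.4 225.2] 128 [[0.559, 0.112], [0.558, 0.11]]
relay [289.2 223.8] 105 [[0.562, 0.074], [0.561, 0.073]]
relay [290.6 241.1] 104 [[0.521, 0.072], [0.521, 0.071]]
relay [275.8 243.4] 106 [[0.516, 0.106], [0.516, 0.105]]
wood [452 241  19  13 189] [461.44973545 247.35978836]
196 277.5 [0.44  0.288 0.083]
201 262 [0.476 0.288 0.025]
259 146 [0.749 0.145 0.044]
354 134 [ 0.77  -0.081  0.06 ]
196 345 [0.28  0.299 0.034]
```

View pics/crop0.png

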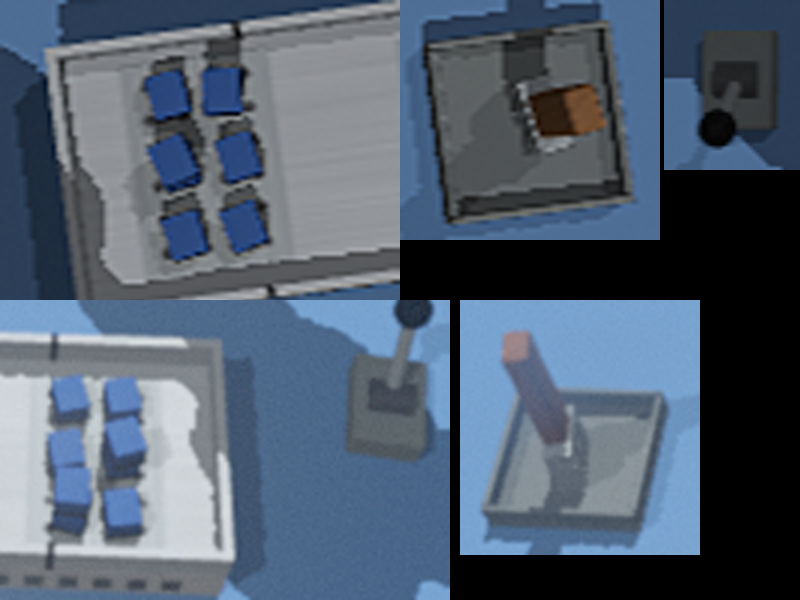

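The crops show upper relays in the far-row middle column and in the near row of the +x column. The rake stands upright, its 26 mm side roughly along world x. I'll locate the rake and plan the approach around the base.

```bash
cat >> h.py <<'E'
def plan(p,yaw,way,yaw2,n,step=.04,tz=None):
    # rows along way-points (world xyz), yaw spread over the first n rows
    from scipy.spatial.transform import Rotation as Ro
    p=np.array(p,float); rows=[]; pts=[p]+[np.array(w,float) for w in way]
    for a,b in zip(pts,pts[1:]):
        k=int(np.ceil(np.linalg.norm(b-a)/step)); rows+=[(a+(b-a)*(i+1)/k) for i in range(k)]
    out=[]; dy=(yaw2-yaw)/n
    for i,q in enumerate(rows):
        R=Ro.from_euler('xyz',[np.pi,0,yaw]).as_matrix(); s=np.clip((R.T@(q-p)/.03).round(2),-1,1); t=0
        if i<n: t=np.clip(round(-dy/.08,2),-1,1)
        out.append(s.tolist()+[float(t),1]); p=p+R@s*.03; yaw-=t*.08
    return out,p,yaw
E
python3 - <<'E'
from h import *
im,c=cam("top"); cs=cv2.cvtColor(cv2.imread("pics/scene0.png"),cv2.COLOR_BGR2RGB); s,c2=cam("scene")
q=[(420+(u-400)/4,220+v/4) for u,v in((565,90),(597,83),(606,125),(575,134))]
P=np.array([ray(c,*a,.145)[:2] for a in q]); print(P.round(3).tolist(),P.mean(0))
print("scene top", ray(c2,140+(518-460)/3,165+(343-300)/3,.145))
st=bot.observe(); o,p,y=plan(st["position"],st["tool_rot"][2],[(.40,.45,.25),(.58,.12,.25),(.56,-.15,.25),(P[:,0].mean(),P[:,1].mean(),.235)],.17,34)
print(len(o),p,y)
for i in range(0,len(o),12): print(o[i:i+12])
E
```

```text
[[0.509, -0.305], [0.513, -0.322], [0.49, -0.326], [0.485, -0.31]] [ 0.49918414 -0.31569225]
scene top [ 0.50010369 -0.31103904  0.145     ]
30 [ 0.63201908 -0.21970569  0.23500406] 0.5117425010255484
[[-1.0, -0.4, -0.08, 1.0, 1], [-1.0, -0.28, -0.08, 1.0, 1], [-1.0, -0.17, -0.08, 1.0, 1], [-1.0, -0.05, -0.07, 1.0, 1], [-1.0, 0.07, -0.08, 1.0, 1], [-1.0, 0.19, -0.08, 1.0, 1], [-1.0, 0.31, -0.08, 1.0, 1], [-1.0, 0.43, -0.08, 1.0, 1], [-1.0, -0.1, 0.0, 1.0, 1], [-1.0, 0.02, 0.0, 1.0, 1], [-1.0, 0.13, 0.0, 1.0, 1], [-1.0, 0.26, 0.0, 1.0, 1]]
[[-1.0, 0.37, 0.0, 1.0, 1], [-1.0, 0.5, 0.0, 1.0, 1], [-1.0, 0.6, 0.0, 1.0, 1], [-1.0, 0.72, 0.0, 1.0, 1], [-1.0, 0.82, 0.0, 1.0, 1], [-1.0, 0.92, 0.0, 1.0, 1], [-1.0, 0.34, 0.0, 1.0, 1], [-1.0, 0.47, 0.0, 1.0, 1], [-1.0, 0.59, 0.0, 1.0, 1], [-1.0, 0.7, 0.0, 1.0, 1], [-1.0, 0.83, 0.0, 1.0, 1], [-1.0, 0.94, 0.0, 1.0, 1]]
[[-1.0, 1.0, 0.0, 1.0, 1], [-1.0, 0.82, 0.1, 1.0, 1], [-1.0, 0.88, 0.1, 1.0, 1], [-1.0, 0.97, 0.1, 1.0, 1], [-1.0, 1.0, 0.1, 1.0, 1], [-1.0, 1.0, 0.1, 1.0, 1]]
```

jog_arm([
  [-1, -0.4, -0.1, 1, 1],
  [-1, -0.3, -0.1, 1, 1],
  [-1, -0.2, -0.1, 1, 1],
  [-1, 0, -0.1, 1, 1],
  [-1, 0.1, -0.1, 1, 1],
  [-1, 0.2, -0.1, 1, 1],
  [-1, 0.3, -0.1, 1, 1],
  [-1, 0.4, -0.1, 1, 1],
  [-1, -0.1, 0, 1, 1],
  [-1, 0, 0, 1, 1],
  [-1, 0.1, 0, 1, 1],
  [-1, 0.3, 0, 1, 1],
])

```text
clock: 1.5
position: [0.4342, 0.392, 0.2554]
tool_rot: [-3.141, -0.0, 1.947]
force: [-0.9, 1.8, -0.0]
grip_width: 0.0852
finger_force: 0.0
```

jog_arm([
  [-1, 0.4, 0, 1, 1],
  [-1, 0.5, 0, 1, 1],
  [-1, 0.6, 0, 1, 1],
  [-1, 0.7, 0, 1, 1],
  [-1, 0.8, 0, 1, 1],
  [-1, 0.9, 0, 1, 1],
  [-1, 0.3, 0, 1, 1],
  [-1, 0.5, 0, 1, 1],
  [-1, 0.6, 0, 1, 1],
  [-1, 0.7, 0, 1, 1],
  [-1, 0.8, 0, 1, 1],
  [-1, 0.9, 0, 1, 1],
])

```text
clock: 2.7
position: [0.6344, 0.0253, 0.2553]
tool_rot: [-3.141, -0.0, 0.987]
force: [0.2, -0.2, 0.4]
grip_width: 0.0851
finger_force: 0.0
```

```bash
python3 - <<'E'
from h import *
st=bot.observe(); print(st["clock"],st["position"],st["tool_rot"],st["qpos"].round(2))
o,p,y=plan(st["position"],st["tool_rot"][2],[(.50,-.313,.235)],.15,10,.028)
print(len(o),p,y);print(o)
E
```

```text
2.7 [0.63437333 0.02531723 0.25529306] [-3.14098560e+00 -3.13193334e-04  9.87145213e-01] [-0.48  0.57  0.54  1.57 -0.32  1.09 -0.44]
14 [ 0.50003232 -0.31292573  0.23489306] 0.18714521333760836
[[-0.85, 0.18, 0.05, 1.0, 1], [-0.83, 0.24, 0.05, 1.0, 1], [-0.81, 0.31, 0.04, 1.0, 1], [-0.78, 0.37, 0.05, 1.0, 1], [-0.75, 0.44, 0.05, 1.0, 1], [-0.71, 0.49, 0.05, 1.0, 1], [-0.67, 0.55, 0.05, 1.0, 1], [-0.63, 0.6, 0.05, 1.0, 1], [-0.57, 0.65, 0.04, 1.0, 1], [-0.52, 0.69, 0.05, 1.0, 1], [-0.47, 0.74, 0.05, 0.0, 1], [-0.46, 0.73, 0.05, 0.0, 1], [-0.47, 0.73, 0.05, 0.0, 1], [-0.46, 0.73, 0.05, 0.0, 1]]
```

jog_arm([
  [-0.85, 0.2, 0.05, 1, 1],
  [-0.85, 0.25, 0.05, 1, 1],
  [-0.8, 0.3, 0.05, 1, 1],
  [-0.8, 0.35, 0.05, 1, 1],
  [-0.75, 0.45, 0.05, 1, 1],
  [-0.7, 0.5, 0.05, 1, 1],
  [-0.65, 0.55, 0.05, 1, 1],
  [-0.65, 0.6, 0.05, 1, 1],
  [-0.55, 0.65, 0.05, 1, 1],
  [-0.5, 0.7, 0.05, 1, 1],
  [-0.7, 1, 0.05, 0, 1],
  [-0.7, 1, 0.05, 0, 1],
])

```text
clock: 3.9
position: [0.5106, -0.2844, 0.237]
tool_rot: [3.141, 0.0, 0.189]
force: [0.3, -0.4, 1.2]
grip_width: 0.0857
finger_force: 0.0
```

jog_arm([
  [-0.5, 0.9, 0, 0, 1],
  [0, 0, 0, 0, 1],
])

```text
clock: 4.1
position: [0.4992, -0.3169, 0.2376]
tool_rot: [3.14, 0.001, 0.183]
force: [-0.6, 0.3, 0.4]
grip_width: 0.0855
finger_force: 0.0
```

```bash
python3 - <<'E'
from h import *
st=bot.observe(); print(st["clock"],st["position"],st["tool_rot"],st["qpos"].round(2))
im,c=cam("wrist"); save(im,"w1.png"); print(-c["R"].T@c["t"],c["F"])
print("proj predicted top",proj(c,(.50,-.313,.145)),"head",proj(c,(.5,-.313,.049)))
E
```

```text
4.1 [ 0.49916357 -0.31693342  0.2375572 ] [3.13977961e+00 7.50267919e-04 1.83108141e-01] [-0.04  0.57  0.75  1.71 -0.44  1.03 -0.52]
[ 0.57879963 -0.30209148  0.38033756] 338.7555021032616
proj predicted top (np.float64(309.267635744995), np.float64(238.69825540944046)) head (np.float64(310.5807142664505), np.float64(208.0434855817099))
```

View pics/w1.png

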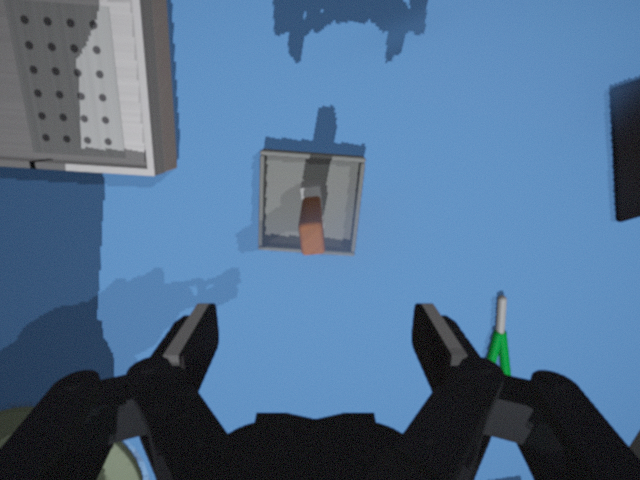

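The wrist view shows the handle's top face centred near (312,238), within 2 mm of the prediction. I'll refine its yaw.

```bash
python3 - <<'E'
from h import *
im=cv2.cvtColor(cv2.imread("pics/w1.png"),cv2.COLOR_BGR2RGB); _,c=cam("wrist")
hsv=cv2.cvtColor(im,cv2.COLOR_RGB2HSV); w=(((hsv[...,0]<14)|(hsv[...,0]>170))&(hsv[...,1]>90)); w[:190]=0; w[260:]=0; w[:,:290]=0; w[:,340:]=0
for r in range(198,256,5): x=np.where(w[r])[0]; print(r,x.min() if len(x) else 0,x.max() if len(x) else 0, hsv[r,312])
t=(w&(hsv[...,2]>int(hsv[240,312,2])-12)); t[:218]=0
k=max(cv2.findContours(t.astype(np.uint8),0,1)[0],key=cv2.contourArea); r=cv2.minAreaRect(k); print(r)
b=cv2.boxPoints(r); P=np.array([ray(c,*q,.145)[:2] for q in b]); print(P.round(4).tolist(),P.mean(0),[np.arctan2(*(P[i]-P[i-1])[::-1]).round(3) for i in range(4)],[np.linalg.norm(P[i]-P[i-1]).round(4) for i in(0,1)])
E
```

```text
198 307 318 [ 10 104  76]
203 305 317 [ 6 93 77]
208 309 309 [ 5 70 73]
213 0 0 [ 8 49 78]
218 0 0 [170  50  77]
223 0 0 [  9  81 114]
228 300 319 [ 11 105 146]
233 301 318 [  9  99 150]
238 303 317 [  7  95 153]
243 303 311 [  8  87 155]
248 304 312 [  7  93 154]
253 0 0 [179  58 146]
((310.0, 239.0), (26.0, 18.0), 90.0)
[[0.5098, -0.303], [0.5122, -0.3158], [0.4924, -0.3196], [0.4899, -0.3065]] [ 0.50106312 -0.31122316] [np.float64(0.173), np.float64(-1.385), np.float64(-2.952), np.float64(1.756)] [np.float64(0.0201), np.float64(0.013)]
```

```bash
python3 - <<'E'
from h import *
im=cv2.cvtColor(cv2.imread("pics/w1.png"),cv2.COLOR_BGR2RGB).astype(int); _,c=cam("wrist")
w=(im[...,0]>im[...,2]+25)&(im[...,0]>95); w[:205]=0; w[262:]=0; w[:,:285]=0; w[:,340:]=0
for r in range(218,258,4): x=np.where(w[r])[0]; print(r,(x.min(),x.max()) if len(x) else 0,end=' ')
k=max(cv2.findContours(w.astype(np.uint8),0,1)[0],key=cv2.contourArea); r=cv2.minAreaRect(k); print(r)
b=cv2.boxPoints(r); P=np.array([ray(c,*q,.145)[:2] for q in b]); print(P.round(4).tolist(),P.mean(0),[np.arctan2(*(P[i]-P[i-1])[::-1]).round(3) for i in range(4)],[np.linalg.norm(P[i]-P[i-1]).round(4) for i in(0,1)])
print(bot.observe()["position"],bot.observe()["tool_rot"])
E
```

```text
218 0 222 (np.int64(313), np.int64(317)) 226 (np.int64(299), np.int64(321)) 230 (np.int64(299), np.int64(322)) 234 (np.int64(300), np.int64(322)) 238 (np.int64(300), np.int64(322)) 242 (np.int64(301), np.int64(322)) 246 (np.int64(301), np.int64(323)) 250 (np.int64(302), np.int64(323)) 254 0 ((311.3597412109375, 237.73779296875), (30.92083168029785, 22.859329223632812), 83.6598129272461)
[[0.5121, -0.2991], [0.517, -0.3148], [0.4943, -0.3219], [0.4891, -0.3057]] [ 0.50310316 -0.31037072] [np.float64(0.279), np.float64(-1.268), np.float64(-2.841), np.float64(1.877)] [np.float64(0.0239), np.float64(0.0165)]
[ 0.50186055 -0.31209297  0.23707784] [-3.14125860e+00  1.15566321e-04  1.89783478e-01]
```

jog_arm([
  [0, 0, 0.5, -0.7, 1],
  [0, -0.05, 1, -0.5, 1],
  [0, 0, 1, 0, 1],
  [0, 0, 1, 0, 1],
  [0, 0, 1, 0, 1],
  [0, 0, 0.35, 0, 1],
  [0, 0, 0, 0, 1],
])

```text
clock: 4.95
position: [0.5015, -0.3097, 0.091]
tool_rot: [-3.14, 0.001, 0.288]
force: [0.7, 0.7, 1.6]
grip_width: 0.0857
finger_force: 0.0
```

jog_arm([
  [0, 0, 0, 0, 0],
  [0, 0, 0, 0, 0],
  [0, 0, 0, 0, 0],
  [0, 0, 0, 0, 0],
  [0, 0, 0, 0, 0],
  [0, 0, 0, 0, 0],
  [0, 0, 0, 0, 0],
], newtons=100)

```text
clock: 5.65
position: [0.502, -0.3103, 0.0923]
tool_rot: [-3.141, -0.001, 0.288]
force: [-0.6, 1.9, 8.0]
grip_width: 0.0168
finger_force: 96.7
```

```bash
python3 - <<'E'
from h import *
im,c=cam("wrist"); save(im,"w2.png"); s=bot.observe(); print(s["position"],s["tool_rot"],s["force"],s["grip_width"],s["finger_force"])
E
```

```text
[ 0.5019433  -0.31030351  0.09232938] [-3.14142721e+00 -6.73774695e-04  2.87747157e-01] [-0.71627788  1.9917821   7.90275042] 0.017471418103494903 96.69388175010681
```

View pics/w2.png

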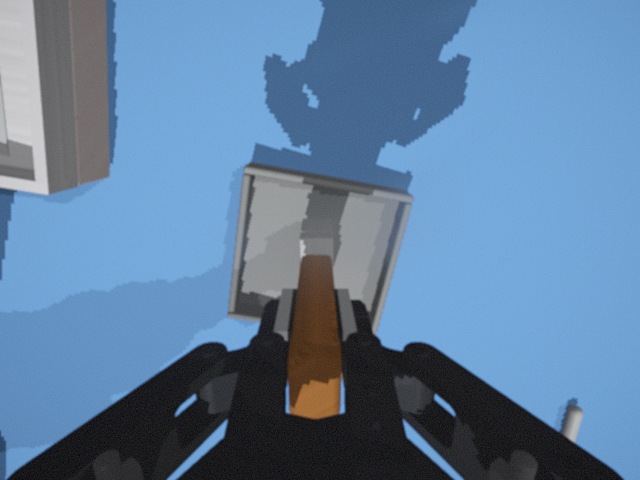

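The rake is gripped (17.5 mm wide, 97 N). I'll lift it, turn to the tray's yaw and travel to behind the heap.

jog_arm([
  [0, 0, -0.8, 0, 0],
  [0, 0, -0.8, 0, 0],
  [0, 0, -0.8, 1, 0],
  [0, 0, -0.8, 1, 0],
  [0, 0, 0, 0.15, 0],
  [0.3, -1, 0, 0, 0],
  [0.3, -1, 0, 0, 0],
  [0.3, -1, 0, 0, 0],
  [0.3, -1, 0, 0, 0],
  [0.3, -1, 0, 0, 0],
  [0.3, -1, 0, 0, 0],
  [0.3, -1, 0, 0, 0],
])

```text
clock: 6.9
position: [0.5398, -0.0931, 0.1872]
tool_rot: [-3.141, 0.001, 0.117]
force: [0.3, -0.2, -1.4]
grip_width: 0.017
finger_force: 98.2
```

jog_arm([
  [0.3, -1, 0, 0, 0],
  [0.3, -1, 0, 0, 0],
  [0.3, -1, 0, 0, 0],
  [0.3, -1, 0, 0, 0],
  [0.3, -1, 0, 0, 0],
  [0.2, -1, 0, 0, 0],
  [0, -1, 0, 0, 0],
  [0, -0.8, 0, 0, 0],
  [0, 0, 0, 0, 0],
])

```text
clock: 7.8
position: [0.5628, 0.1475, 0.1867]
tool_rot: [-3.141, 0.001, 0.121]
force: [-0.3, -0.6, -1.6]
grip_width: 0.0173
finger_force: 98.0
```

```bash
cat >> h.py <<'E'
T=np.array([.566,.013]); Y=.116
RT=np.array([[np.cos(Y),-np.sin(Y)],[np.sin(Y),np.cos(Y)]])
def tray(p): return RT.T@(np.array(p)[:2]-T)
def world(x,y,z): return np.r_[RT@[x,y]+T,z]
def stat():
    s=bot.observe(); print(round(s["clock"],2),"tray",tray(s["position"]).round(4),"z",s["position"][2].round(4),"rot",np.round(s["tool_rot"],3),"F",s["force"].round(1),"w",round(s["grip_width"],4),s["qpos"].round(2)); return s
E
python3 - <<'E'
from h import *
stat()
im,c=cam("wrist"); save(im,"w3.png")
for p in((.075,.16),(.075,-.16),(-.075,.16),(-.075,-.16)): print(p,np.round(proj(c,world(*p,.058))))
E
```

```text
7.8 tray [0.0124 0.134 ] z 0.1867 rot [-3.141e+00  1.000e-03  1.210e-01] F [-0.3 -0.6 -1.6] w 0.0173 [-0.87  0.64  0.78  1.79 -0.54  0.94 -1.31]
(0.075, 0.16) [282. 149.]
(0.075, -0.16) [693. 151.]
(-0.075, 0.16) [286. 318.]
(-0.075, -0.16) [634. 319.]
```

View pics/w3.png

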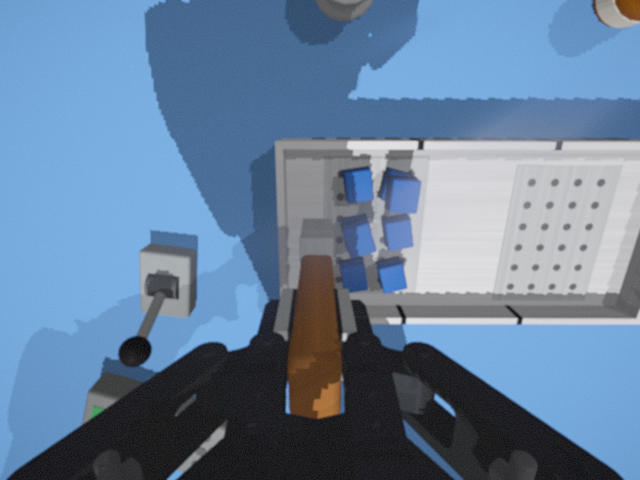

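The wrist view shows the tray where predicted (corner near 286,150), with B at (402,192) clearly raised. I'll check the height of the middle-far relay against the top view.

```bash
python3 - <<'E'
from h import *
_,c=cam("wrist")
for n,u,v,t in(("A",359,235,(.559,.112)),("B",403,195,0),("farx+",360,184,0),("nearmid",399,230,0),("near-",394,277,0),("far-",355,274,0)):
    print(n,[tray(ray(c,u,v,z)).round(4).tolist() for z in(.054,.074)])
print("topcam:")
for n,p in(("A",[(.559,.112),(.558,.110)]),("B",[(.6,.083),(.598,.082)]),("farx+",[(.599,.115)]),("nearmid",[(.562,.074)]),("near-",[(.521,.072)]),("far-",[(.516,.106)])): print(n,[tray(q).round(4).tolist() for q in p])
E
```

```text
A [[0.0037, 0.0937], [0.0102, 0.0965]]
B [[0.0385, 0.059], [0.0425, 0.0643]]
farx+ [[0.0474, 0.0948], [0.0508, 0.0975]]
nearmid [[0.0083, 0.0598], [0.0145, 0.065]]
near- [[-0.0356, 0.0607], [-0.0262, 0.0658]]
far- [[-0.0328, 0.0956], [-0.0236, 0.0982]]
topcam:
A [[0.0045, 0.0991], [0.0033, 0.0973]]
B [[0.0419, 0.0656], [0.0398, 0.0648]]
farx+ [[0.0446, 0.0975]]
nearmid [[0.0031, 0.0611]]
near- [[-0.0379, 0.0638]]
far- [[-0.0389, 0.0982]]
```

jog_arm([
  [-0.2, 0, 0.7, 0, 0],
  [0, 0, 0.65, 0, 0],
  [0, 0.3, 0, 0, 0],
  [0, 0.3, 0, 0, 0],
  [0, 0.3, 0, 0, 0],
  [0, 0.3, 0, 0, 0],
  [0, 0.3, 0, 0, 0],
  [0, 0.3, 0, 0, 0],
  [0, 0.3, 0, 0, 0],
  [0, 0.3, 0, 0, 0],
  [0, 0.3, 0, 0, 0],
  [0, 0.3, 0, 0, 0],
])

```text
clock: 9.1
position: [0.5682, 0.0529, 0.1473]
tool_rot: [3.142, 0.0, 0.116]
force: [-0.3, -0.5, -1.9]
grip_width: 0.0171
finger_force: 98.0
```

```bash
python3 - <<'E'
from h import *
stat()
im,c=cam("wrist"); s,_=cam("scene")
out=np.zeros((600,800,3),np.uint8); out[:330,:450]=im[60:390,190:640]; out[330:600,:450]=cv2.resize(s[215:305,270:420],None,fx=3,fy=3,interpolation=2)
t,_=cam("top"); out[:270,450:800]=cv2.resize(t[180:270,240:357],None,fx=3,fy=3,interpolation=2)[:270,:350]
save(out,"c4.png")
E
```

```text
9.1 tray [0.0068 0.0394] z 0.1473 rot [3.142 0.    0.116] F [-0.3 -0.5 -1.9] w 0.0171 [-0.68  0.66  0.73  1.85 -0.58  0.85 -1.12]
```

View pics/c4.png

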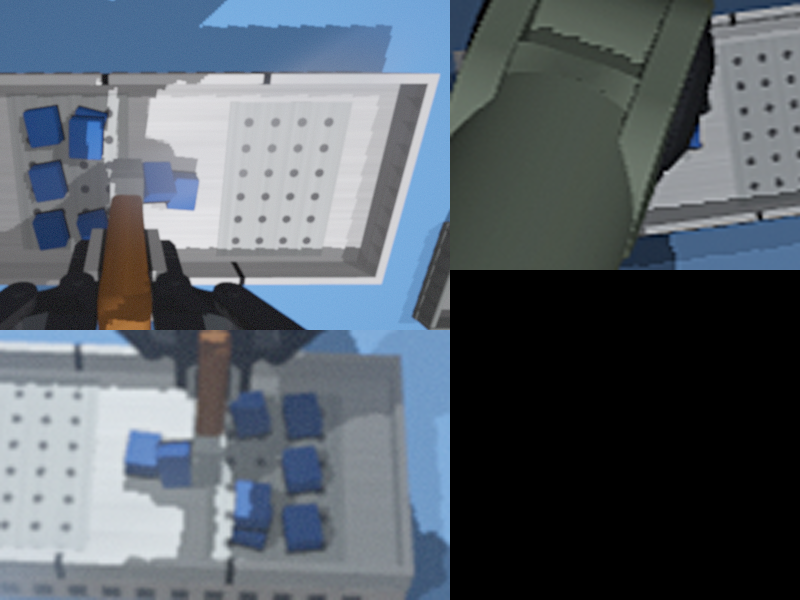

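The view shows A and the near-middle relay now both in the middle third, perhaps one against the other. B still sits on its relay, so I'll lift and push B next.

jog_arm([
  [0, -0.1, -0.7, 0, 0],
  [0, -0.1, -0.7, 0, 0],
  [0.6, -1, 0, 0, 0],
  [0.55, -0.95, 0, 0, 0],
  [0, 0, 0.7, 0, 0],
  [0, 0, 0.65, 0, 0],
  [0, 0.3, 0, 0, 0],
  [0, 0.3, 0, 0, 0],
  [0, 0.3, 0, 0, 0],
  [0, 0.3, 0, 0, 0],
  [0, 0.3, 0, 0, 0],
  [0, 0.3, 0, 0, 0],
])

```text
clock: 10.45
position: [0.6014, 0.0672, 0.1492]
tool_rot: [-3.141, -0.0, 0.115]
force: [0.1, -0.6, -1.7]
grip_width: 0.0169
finger_force: 98.0
```

jog_arm([
  [0, 0.3, 0, 0, 0],
  [0, -0.3, -1, 0, 0],
  [-0.5, -1, -1, 0, 0],
  [-1, -1, -1, 0, 0],
  [-1, 0, 0, 0, 0],
  [-0.2, 0, 0, 0, 0],
])

```text
clock: 11.05
position: [0.5127, 0.1176, 0.2382]
tool_rot: [-3.14, 0.0, 0.117]
force: [-0.2, -0.6, -1.9]
grip_width: 0.0166
finger_force: 98.0
```

```bash
python3 - <<'E'
from h import *
stat()
im,c=cam("wrist"); s,_=cam("scene")
out=np.zeros((600,800,3),np.uint8); out[:330,:450]=im[60:390,190:640]; out[330:600,:450]=cv2.resize(s[215:305,270:420],None,fx=3,fy=3,interpolation=2)
out[:320,450:800]=cv2.resize(s[225:305,300:387],None,fx=4,fy=4,interpolation=2)[:320,:348] if False else np.pad(cv2.resize(s[225:305,300:387],None,fx=4,fy=4,interpolation=2),((0,0),(0,2),(0,0)))
save(out,"c5.png")
E
```

```text
11.05 tray [-0.0408  0.11  ] z 0.2382 rot [-3.14   0.     0.117] F [-0.2 -0.6 -1.9] w 0.0166 [-0.95  0.49  0.86  1.88 -0.45  0.98 -1.34]
```

View pics/c5.png

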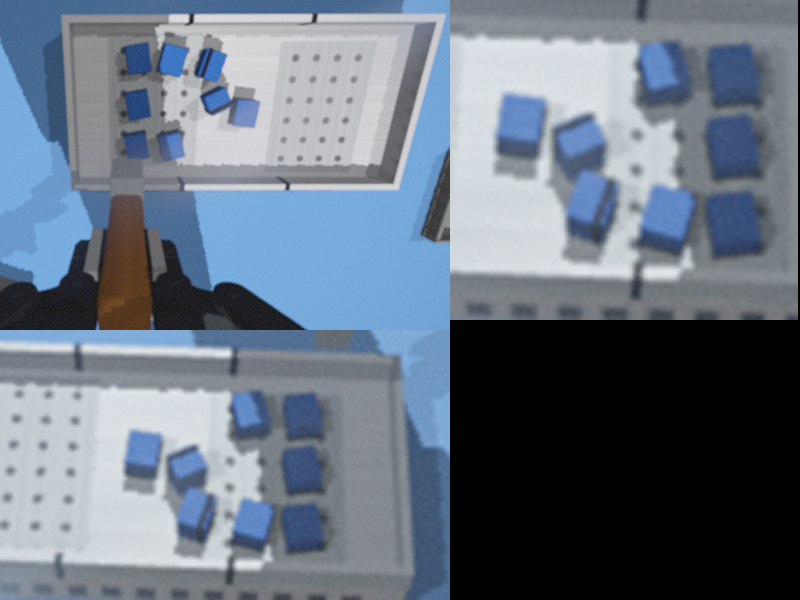

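All eight relays look to be one layer now: five in the +y third and three in the middle. Next I sweep the −x column down to the far third.

jog_arm([
  [-0.2, -0.8, 0, 0, 0],
  [0, 0, 1, 0, 0],
  [0, 0, 1, 0, 0],
  [0, 0, 1, 0, 0],
  [0, 0, 0.75, 0, 0],
  [0, 0, 0, 0, 0],
])

```text
clock: 11.75
position: [0.5063, 0.1394, 0.123]
tool_rot: [3.14, 0.003, 0.115]
force: [0.8, 0.0, -1.2]
grip_width: 0.0166
finger_force: 98.2
```

```bash
python3 -c "
from h import *
stat()"
```

```text
11.75 tray [-0.0447  0.1325] z 0.123 rot [3.14e+00 3.00e-03 1.15e-01] F [ 0.8  0.  -1.2] w 0.0166 [-0.88  0.64  0.71  1.98 -0.61  0.75 -1.26]
```

jog_arm([
  [0, 0.5, -0.05, 0, 0],
  [0, 0.5, 0, 0, 0],
  [0, 0.5, 0, 0, 0],
  [0, 0.5, 0, 0, 0],
  [0, 0.5, 0, 0, 0],
  [0, 0.5, 0, 0, 0],
  [0, 0.5, 0, 0, 0],
  [0, 0.5, 0, 0, 0],
  [0, 0.5, 0, 0, 0],
  [0, 0.5, 0, 0, 0],
  [0, 0.5, 0, 0, 0],
  [0, 0.5, 0, 0, 0],
])

```text
clock: 12.95
position: [0.5271, -0.0398, 0.1268]
tool_rot: [-3.142, -0.0, 0.115]
force: [-0.4, -0.2, -2.1]
grip_width: 0.0168
finger_force: 98.3
```

jog_arm([
  [0, 0.3, 0, 0, 0],
  [0, 0.2, 0, 0, 0],
  [0, -0.2, 0, 0, 0],
  [0, 0, -1, 0, 0],
  [0, 0, -1, 0, 0],
  [-0.5, 0.5, -1, 0, 0],
  [-0.5, 1, 0, 0, 0],
  [-0.5, 1, 0, 0, 0],
  [-0.5, 1, 0, 0, 0],
  [-0.5, 1, 0, 0, 0],
  [0, 0, 0, 0, 0],
])

```text
clock: 14.05
position: [0.4677, -0.1928, 0.2171]
tool_rot: [3.141, -0.0, 0.112]
force: [1.1, 1.5, -1.4]
grip_width: 0.0165
finger_force: 98.5
```

```bash
python3 - <<'E'
from h import *
stat()
im,c=cam("wrist"); s,_=cam("scene"); t,_=cam("top")
out=np.zeros((600,800,3),np.uint8); out[:300,:400]=im[0:300,0:400]; out[330:600,:525]=cv2.resize(s[215:305,235:410],None,fx=3,fy=3,interpolation=2)
out[:300,400:800]=cv2.resize(t[180:270,240:360],None,fx=3.333,fy=3.333,interpolation=2)[:300,:400]
save(out,"c6.png")
E
```

```text
14.05 tray [-0.1215 -0.193 ] z 0.2171 rot [ 3.141 -0.     0.112] F [ 1.1  1.5 -1.4] w 0.0165 [-0.32  0.47  0.82  1.95 -0.43  0.9  -0.75]
```

View pics/c6.png

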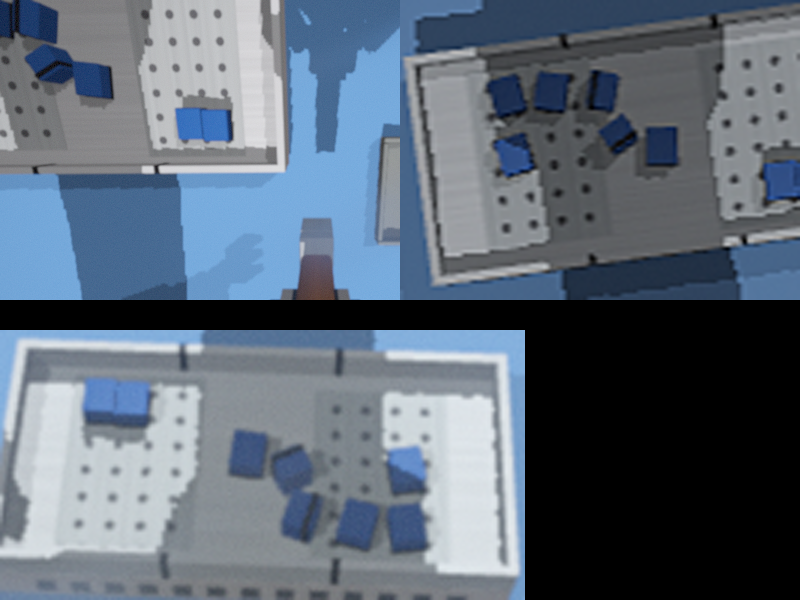

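The layout is now 3 / 3 / 2 across the thirds in one layer. Two middle relays lie close together, so I'll take a closer wrist look to rule out leaning.

jog_arm([
  [-0.2, -1, 0.3, 0, 0],
  [-0.2, -1, 0.3, 0, 0],
  [0, -1, 0.3, 0, 0],
  [0, -1, 0.3, 0, 0],
  [0, -1, 0, 0, 0],
  [0, -1, 0, 0, 0],
  [0, 0, 0, 0, 0],
])

```text
clock: 14.9
position: [0.4361, -0.0076, 0.1803]
tool_rot: [-3.14, 0.001, 0.123]
force: [0.2, -0.2, -0.9]
grip_width: 0.0169
finger_force: 98.3
```

```bash
python3 - <<'E'
from h import *
stat()
im,c=cam("wrist"); save(im,"w7full.png"); np.save("w7.npy",[c["F"],c["cx"],c["cy"]])
print(np.round(proj(c,world(.01,.03,.045))))
u,v=map(int,np.round(proj(c,world(.015,.03,.045))))
x0,y0=max(u-90,0),max(v-70,0); print(x0,y0)
a=im[y0:y0+150,x0:x0+200]; a=cv2.resize(a,None,fx=4,fy=4,interpolation=2); a=cv2.convertScaleAbs(a,alpha=1.7,beta=10)
save(a,"c7.png"); print(a.shape)
E
```

```text
14.9 tray [-0.1314 -0.0054] z 0.1803 rot [-3.14e+00  1.00e-03  1.23e-01] F [ 0.2 -0.2 -0.9] w 0.0169 [-0.75  0.41  0.82  2.15 -0.45  0.75 -1.08]
[267.  36.]
177 0
(600, 800, 3)
```

View pics/c7.png

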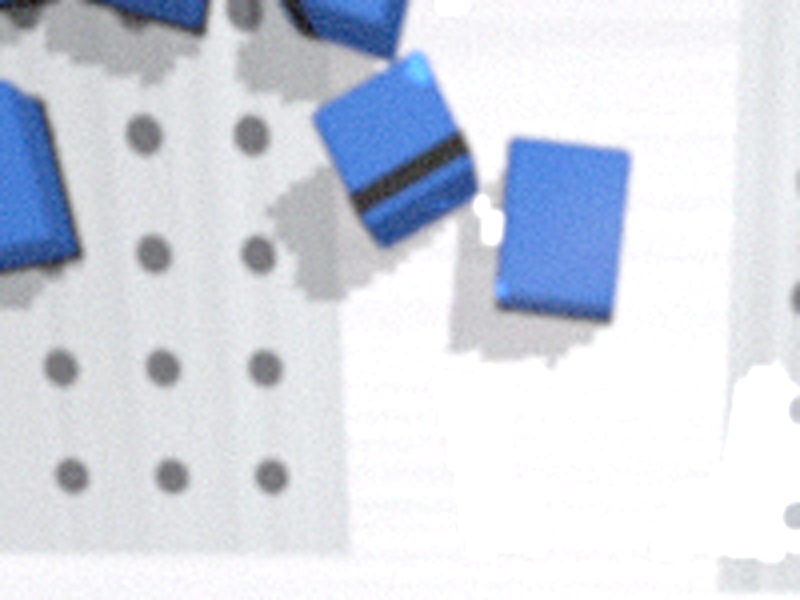

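The close-up shows the seamed relay with its upper corner (415,55) right beside its neighbour's corner (390,55). I'll measure the relay outlines to plan a small separating nudge.

```bash
python3 - <<'E'
from h import *
def go(n):
    im,c=cam(n); hsv=cv2.cvtColor(im,cv2.COLOR_RGB2HSV)
    m=((hsv[...,0]>105)&(hsv[...,0]<125)&(hsv[...,1]>(150 if n=="wrist" else 130))).astype(np.uint8)
    m=cv2.morphologyEx(m,cv2.MORPH_CLOSE,np.ones((3,3),np.uint8)) if n!="wrist" else m
    for k in cv2.findContours(m,0,2)[0]:
        if cv2.contourArea(k)<40: continue
        b=cv2.boxPoints(cv2.minAreaRect(k)); P=np.array([tray(ray(c,*q,.055)) for q in b])
        if abs(P.mean(0)[0])<.075 and abs(P.mean(0)[1])<.16:
            d=[np.linalg.norm(P[i]-P[i-1])*1e3 for i in(0,1)]; print(n,P.mean(0).round(3),"size",np.round(d,1),"x",P[:,0].min().round(3),P[:,0].max().round(3),"y",P[:,1].min().round(3),P[:,1].max().round(3))
go("wrist"); go("top")
E
```

```text
wrist [-0.04  -0.094] size [47.2 25.1] x -0.054 -0.026 y -0.119 -0.071
wrist [-0.001  0.018] size [ 6.2 20.2] x -0.008 0.006 y 0.008 0.029
wrist [-0.005 -0.006] size [20.1 25.1] x -0.019 0.008 y -0.017 0.006
wrist [0.002 0.095] size [28.4 24.8] x -0.015 0.018 y 0.08 0.109
wrist [0.011 0.025] size [13.5 21.2] x 0.0 0.021 y 0.011 0.038
wrist [0.025 0.03 ] size [ 8.2 16.9] x 0.021 0.029 y 0.021 0.038
wrist [0.027 0.063] size [ 3.5 16.9] x 0.026 0.029 y 0.055 0.072
top [-0.041 -0.095] size [25.7 42. ] x -0.056 -0.025 y -0.117 -0.072
top [0.002 0.098] size [26.  21.5] x -0.013 0.017 y 0.085 0.112
top [-0.005 -0.005] size [25.8 18.7] x -0.019 0.009 y -0.016 0.006
top [0.007 0.023] size [19.9 21.5] x -0.007 0.022 y 0.008 0.038
top [0.044 0.098] size [27.5 21.3] x 0.028 0.06 y 0.084 0.112
top [0.042 0.065] size [25.9 21.1] x 0.028 0.056 y 0.053 0.077
top [0.039 0.031] size [17.9 25.8] x 0.024 0.054 y 0.018 0.043
```

From above, the seamed relay measures 20 x 21.5 mm and its neighbour 18 x 26 mm. Both match untilted faces, so the layer is flat at 3 / 3 / 2. I'll return the rake now.

jog_arm([
  [0, 1, 0, 0, 0],
  [0, 1, 0, 0, 0],
  [0.1, 1, 0, 0, 0],
  [0.1, 1, 0, 0, 0],
  [0.1, 1, 0, 0, 0],
  [0.1, 1, 0, 0, 0],
  [0.1, 1, 0, 0, 0],
  [0.1, 1, 0, 0, 0],
  [0.1, 1, 0, 0, 0],
  [0.2, 0.8, 0, 0, 0],
  [0.1, 0.4, 0, 0, 0],
  [0, 0, 0, 0, 0],
])

```text
clock: 16.25
position: [0.5013, -0.3147, 0.1804]
tool_rot: [3.141, 0.0, 0.114]
force: [0.1, 0.4, -1.9]
grip_width: 0.0172
finger_force: 98.7
```

```bash
python3 -c "
from h import *
s=stat();print(s['position'])"
```

```text
16.25 tray [-0.1022 -0.3181] z 0.1804 rot [3.141 0.    0.114] F [ 0.1  0.4 -1.9] w 0.0172 [-0.01  0.64  0.72  1.77 -0.51  0.93 -0.54]
[ 0.50129316 -0.3147475   0.18043955]
```

jog_arm([
  [0, 0, 0.8, 0, 0],
  [0, 0, 0.8, 0, 0],
  [0, 0, 0.8, 0, 0],
  [0, 0, 0.3, 0, 0],
  [0, 0, 0.08, 0, 0],
  [0, 0, 0.04, 0, 0],
  [0, 0, 0.04, 0, 0],
  [0, 0, 0, 0, 0],
])

```text
clock: 17.05
position: [0.502, -0.3132, 0.0955]
tool_rot: [3.141, -0.001, 0.116]
force: [0.4, 0.3, -2.0]
grip_width: 0.0167
finger_force: 98.5
```

```bash
python3 -c "
from h import *
s=stat();print(s['position'])"
```

```text
17.05 tray [-0.1014 -0.3166] z 0.0955 rot [ 3.141e+00 -1.000e-03  1.160e-01] F [ 0.4  0.3 -2. ] w 0.0167 [ 0.05  0.75  0.62  1.82 -0.6   0.77 -0.47]
[ 0.50196369 -0.31315826  0.09552157]
```

jog_arm([
  [0, 0, 0.05, 0, 0],
  [0, 0, 0.03, 0, 0],
  [0, 0, 0.03, 0, 0],
  [0, 0, 0, 0, 0],
  [0, 0, 0, 0, 0],
])

```text
clock: 17.55
position: [0.5018, -0.3132, 0.0918]
tool_rot: [3.141, -0.0, 0.116]
force: [0.4, 0.2, 3.0]
grip_width: 0.0169
finger_force: 99.1
```

jog_arm([
  [0, 0, 0, 0, 0.4],
  [0, 0, 0, 0, 0.5],
  [0, 0, 0, 0, 0.8],
  [0, 0, 0, 0, 1],
  [0, 0, 0, 0, 1],
])

```text
clock: 18.05
position: [0.5016, -0.3131, 0.0916]
tool_rot: [3.142, 0.0, 0.116]
force: [-0.8, 0.6, -0.8]
grip_width: 0.0833
finger_force: 0.0
```

```bash
python3 - <<'E'
from h import *
s=stat(); print(s["position"])
im,c=cam("wrist"); save(im,"w8.png"); im=im.astype(int)
w=(im[...,0]>im[...,2]+20)&(im[...,0]>60)
k=max(cv2.findContours(w.astype(np.uint8),0,1)[0],key=cv2.contourArea); print(cv2.minAreaRect(k),cv2.boundingRect(k),"pred top",proj(c,(.502,-.313,.145)),"bottom",proj(c,(.502,-.313,.049)))
E
```

```text
18.05 tray [-0.1017 -0.3165] z 0.0916 rot [3.142 0.    0.116] F [-0.8  0.6 -0.8] w 0.0833 [ 0.05  0.75  0.62  1.82 -0.61  0.77 -0.46]
[ 0.50164045 -0.31309848  0.09155495]
((310.5, 337.0), (164.0, 51.0), 90.0) (285, 255, 52, 165) pred top (np.float64(313.92714314700885), np.float64(385.4552038966033)) bottom (np.float64(314.3306887948137), np.float64(267.53876215532046))
```

The rake stands vertically on its own in the dish. I'll rise clear, shut the fingers and travel to the robot side of the toggle ball.

jog_arm([
  [0, 0, -0.5, 0, 1],
  [0, 0, -1, 0, 1],
  [0, 0, -1, 0, 1],
  [0, 0, -1, 0, 1],
  [0, 0, -0.5, 0, 0.5],
  [-0.1, -1, 0, 0, 0],
  [-0.1, -1, 0, 0, 0],
  [-0.1, -1, 0, 0, 0],
  [-0.1, -1, 0, 0, 0],
  [-0.1, -1, 0, 0, 0],
  [-0.1, -1, 0, 0, 0],
  [-0.1, -1, 0, 0, 0],
])

```text
clock: 19.3
position: [0.456, -0.1058, 0.2119]
tool_rot: [-3.141, -0.0, 0.116]
force: [0.3, -0.3, -0.9]
grip_width: 0.0
finger_force: 0.0
```

jog_arm([
  [-0.1, -1, 0, 0, 0],
  [-0.1, -1, 0, 0, 0],
  [-0.1, -1, 0, 0, 0],
  [-0.1, -1, 0, 0, 0],
  [-0.1, -1, 0, 0, 0],
  [0, -1, 0, 0, 0],
  [0, -1, 0, 0, 0],
  [0, -1, 0, 0, 0],
  [0, -1, 0, 0, 0],
  [0, -1, 0, 0, 0],
  [0, -1, 0, 0, 0],
  [0, 0, 0, 0, 0],
])

```text
clock: 20.5
position: [0.4028, 0.2225, 0.2116]
tool_rot: [-3.141, 0.0, 0.12]
force: [-0.8, -0.8, 0.9]
grip_width: -0.0
finger_force: 0.0
```

```bash
python3 - <<'E'
from h import *
s=stat(); print(s["position"])
im,c=cam("wrist"); save(im,"w9.png"); hsv=cv2.cvtColor(im,cv2.COLOR_RGB2HSV)
t,ct=cam("top"); x=t.astype(int)
# rake & relays check, top
w=(x[...,0]>x[...,2]+25); w[:220]=0;w[280:]=0;w[:,:425]=0;w[:,480:]=0; ys,xs=np.where(w); print("rake wood",xs.mean(),ys.mean(),len(xs),"pred top",proj(ct,(.502,-.313,.145)),"bot",proj(ct,(.502,-.313,.049)))
d=(hsv[...,2]<45).astype(np.uint8)
print("pred ball",proj(c,(.44,.288,.083)),"base",proj(c,(.476,.288,.025)))
n,l,st,ce=cv2.connectedComponentsWithStats(d)
for i in range(1,n):
    if st[i,4]>80: print(st[i],ce[i].round(1))
sc,cs=cam("scene"); hs=cv2.cvtColor(sc,cv2.COLOR_RGB2HSV)
m=(hs[...,2]<40).astype(np.uint8); m[:195]=0;m[270:]=0;m[:,:440]=0;m[:,490:]=0
n,l,st,ce=cv2.connectedComponentsWithStats(m); print("scene",[ (st[i].tolist(),ce[i].round(1)) for i in range(1,n) if st[i,4]>20],proj(cs,(.44,.288,.083)))
E
```

```text
20.5 tray [-0.1379  0.227 ] z 0.2116 rot [-3.141  0.     0.12 ] F [-0.8 -0.8  0.9] w -0.0 [-1.29  0.4   0.85  2.07 -0.41  0.84 -1.65]
[0.40278883 0.2224789  0.21157746]
rake wood 461.9208633093525 247.92805755395685 139 pred top (np.float64(465.1588068514659), np.float64(245.720481889569)) bot (np.float64(455.35233801367826), np.float64(246.88842541893962))
pred ball (np.float64(238.2667065075047), np.float64(172.5882736192222)) base (np.float64(253.67470871140415), np.float64(125.03517496483333))
[223 157  29  29 500] [237.4 169.5]
[   27   310   576   170 50222] [314.6 421.3]
scene [] (np.float64(466.7428418420348), np.float64(212.41472782677585))
```

jog_arm([
  [0, -1, 0, 0, 0],
  [0.1, -1, 0.4, 0, 0],
  [0, -0.2, 1, 0, 0],
  [0, 0, 1, 0, 0],
  [0, 0, 1, 0, 0],
  [0, 0, 1, 0, 0],
  [0, 0, 0, 0, 0],
])

```text
clock: 21.35
position: [0.3981, 0.2829, 0.0775]
tool_rot: [3.139, 0.003, 0.114]
force: [0.2, -0.9, 0.6]
grip_width: -0.0003
finger_force: 0.0
```

```bash
python3 - <<'E'
from h import *
s=stat(); print(s["position"])
E
```

```text
21.35 tray [-0.1355  0.2875] z 0.0775 rot [3.139e+00 3.000e-03 1.140e-01] F [ 0.2 -0.9  0.6] w -0.0003 [-1.18  0.65  0.61  2.09 -0.66  0.6  -1.56]
[0.39811744 0.2829108  0.07747876]
```

jog_arm([
  [0.3, 0, 0, 0, 0],
  [0.3, 0, 0, 0, 0],
  [0.3, 0, 0, 0, 0],
  [0.3, 0, 0, 0, 0],
  [0.3, 0, 0, 0, 0],
  [0.3, 0, 0, 0, 0],
  [0.3, 0, 0, 0, 0],
  [0.3, 0, 0, 0, 0],
  [0.2, 0, 0, 0, 0],
  [0.1, 0, 0, 0, 0],
  [0, 0, 0, 0, 0],
])

```text
clock: 22.45
position: [0.4797, 0.2944, 0.0795]
tool_rot: [3.141, -0.0, 0.116]
force: [-0.3, 0.2, -0.1]
grip_width: -0.0003
finger_force: 0.0
```

jog_arm([
  [0.1, 0, 0, 0, 0],
  [0.1, 0, 0, 0, 0],
  [0, 0, 0, 0, 0],
])

```text
clock: 22.75
position: [0.4843, 0.2951, 0.0793]
tool_rot: [3.142, 0.003, 0.116]
force: [-7.0, -0.3, 2.3]
grip_width: 0.0002
finger_force: 3.3
```

jog_arm([
  [0.05, 0, 0, 0, 0],
  [0, 0, 0, 0, 0],
])

```text
clock: 22.95
position: [0.4848, 0.2952, 0.0791]
tool_rot: [3.142, 0.004, 0.116]
force: [-13.1, -0.7, 4.8]
grip_width: 0.0002
finger_force: 6.3
```

jog_arm([
  [-0.5, 0, 0, 0, 0],
  [-1, 0, 0, 0, 0],
  [-1, 0, -0.5, 0, 0],
  [-0.5, 0, -1, 0, 0],
  [0, 0, -1, 0, 0],
  [0, 0, -1, 0, 0],
  [0, 0, -1, 0, 0],
  [0, 0, 0, 0, 0],
])

```text
clock: 23.75
position: [0.3987, 0.2858, 0.2177]
tool_rot: [-3.138, -0.004, 0.116]
force: [0.6, -0.3, -0.1]
grip_width: -0.0
finger_force: 0.0
```

```bash
python3 - <<'E'
from h import *
s=stat(); print(s["position"])
im,c=cam("wrist"); hsv=cv2.cvtColor(im,cv2.COLOR_RGB2HSV)
d=(hsv[...,2]<45).astype(np.uint8); n,l,st,ce=cv2.connectedComponentsWithStats(d)
for i in range(1,n):
    if st[i,4]>80: print(st[i],ce[i].round(1),ray(c,*ce[i],.083).round(3))
t,c=cam("top"); hsv=cv2.cvtColor(t,cv2.COLOR_RGB2HSV)
m=((hsv[...,0]>105)&(hsv[...,0]<125)&(hsv[...,1]>130)).astype(np.uint8); m=cv2.morphologyEx(m,3,np.ones((3,3),np.uint8))
for k in cv2.findContours(m,0,2)[0]:
    if cv2.contourArea(k)<40: continue
    r=cv2.minAreaRect(k); P=tray(ray(c,*r[0],.055))
    if abs(P[0])<.075 and abs(P[1])<.16: print("relay",P.round(3),np.round(r[1],1))
for (u,v,z) in((259,146,.044),(354,134,.06),(196,345,.034)): print(t[v,u],end=' ')
w=(t[...,0].astype(int)>t[...,2].astype(int)+25); w[:220]=0;w[280:]=0;w[:,:425]=0;w[:,480:]=0; ys,xs=np.where(w); print("rake",xs.mean(),ys.mean(),len(xs),xs.min(),xs.max(),ys.min(),ys.max())
E
```

```text
23.75 tray [-0.1346  0.2903] z 0.2177 rot [-3.138 -0.004  0.116] F [ 0.6 -0.3 -0.1] w -0.0 [-1.37  0.45  0.85  1.99 -0.43  0.89 -1.75]
[0.39871283 0.28576913 0.21769582]
[314  73  31  33 727] [329.5  89.7] [0.506 0.287 0.083]
[   27   304   576   176 48453] [319.8 420.4] [0.187 0.256 0.083]
relay [-0.041 -0.095] [11. 18.]
relay [0.002 0.098] [10.8  9.8]
relay [-0.005 -0.006] [10.9  9. ]
relay [0.007 0.023] [8.5 9.2]
relay [0.044 0.098] [11.3  9.8]
relay [0.042 0.065] [11.  9.]
relay [0.039 0.031] [ 8.1 10.9]
relay [-0.008  0.018] [ 87.1 158. ]
[125 129 133] [180 179 180] [206 206 205] rake 462.05 247.90714285714284 140 452 469 242 254
```

```bash
python3 -c "
from workcell import bot
print(bot.job_done())"
```

```text
the job is handed in; nothing more can be done
None
```

I handed the job in at about 24 s of the 61 s: the relays are in one flat layer, split 3 / 3 / 2 across the thirds, the rake is back upright in its dish, and the toggle is fully over against its stop. The hand-in returned no verdict, so this rests on my own camera and force checks. Two relays in the middle third lie almost corner to corner, but seen from above neither looks tilted. I kept clear of the reel, jar and multimeter but did not re-measure where they stand.

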